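Locate a pine board in the drilling jig by pushing

TASK

Make the pine board ready for drilling in the dark wooden jig, only pushing with the fingers and never picking it up. First push the board until its long side lies flush against the jig's long fence, leaving the red slide where it is; then push the red slide along the fence until the board's end sits against the end stop and the slide is snug against the other end. Leave the other things on the bench where they are.

Things in the scene. Friction and masses are not known exactly. Their poses are not given: they have to be found in the camera images.
- board: Loose pale pine board lying flat on the bench, 95 (x) x 120 (y) x 30 (z) mm, about 0.18 kg, a black cross drawn on its top. Origin: centre of its underside; y is its long axis, z up. It starts between robot and fence, 1 to 8 cm clear of the fence and up to about 16 degrees askew.
- jig: Dark wooden L-shaped jig fixed to the bench, 22 mm high. Origin: bench level, inner corner of fence and end stop. Its x points square to the fence, away from the robot. Fence: 40 mm thick batten, inner face at x = 0, from y = 45 to -355 mm. End stop: batten on the robot's left, inner face at y = 0, 45 mm wide, x = -130 to 0. Board home: its origin at x = -47.5, y = -60 mm, long axis along y.
- slice_a: Bystander: round bark-edged wood slice, 80 mm across, 18 mm thick, beyond the fence. Origin: centre of the underside.
- slice_b: Bystander: round bark-edged wood slice, 60 mm across, 16 mm thick, lying on the robot's side of the red slide. Origin: centre of the underside.
- tin: Bystander: can, 56 mm across, 55 mm high, just left of the end stop. Origin: centre of the underside.
- jar: Bystander: amber jar with yellow lid, 52 mm across, 65 mm high, beyond the fence. Origin: centre of the underside.
- mallet: Bystander: hammer lying to the right of the jig. Origin near the middle of its length.
- driver: Bystander: orange-handled screwdriver lying to the left of the jig. Origin near the middle of its length.
- glue: Bystander: yellow glue bottle standing far to the right, 56 mm across, 160 mm high. Origin: centre of the underside.
- slide_face (a point): Centre of the inner face (towards the end stop) of the red slide, 22 mm above the bench; axes as the jig's. The slide is a red block 64 mm (jig x) by 45 mm (jig y) by 45 mm high, so its outer face is 45 mm farther from the end stop; this point runs 47.5 mm before the fence. A red arm with a black knob reaches over the fence, 25 to 45 mm high.
- slide (a joint): Travel of the red slide along the fence towards the end stop (jig +y), m: 0 to 0.20. Its face lies at jig y = -0.270 + travel. It slides with about 2 N of friction and stays where it is left. The board is home against the stop and the slide snug when this reads about 0.150.
Things that resemble listed ones, but are neither listed nor needed, are in the scene too. What is shaped like the board but grey or turquoise is not meant.

How it is judged (in metres and radians):
On the way, in this order (a step that is already met when the one before it is completed fails the run):
1. the board's long side lies flush against the fence while the red slide still stands where it started (x of board in the frame of jig above -0.0505 m and angle between the y axis of board and the y axis of jig, either way round below 0.04 rad and distance of slide_face from where it was at the start of the episode below 0.012 m), for 0.2 s.
2. the slide has brought the board against the end stop (x of board in the frame of jig between -0.0505 and -0.044 m and angle between the y axis of board and the y axis of jig, either way round below 0.04 rad and y of board in the frame of jig between -0.063 and -0.056 m and y of slide_face in the frame of jig above -0.1235 m), for 0.2 s.
At the end, for the whole second after the job is handed in: The board lies flat and still on the bench, its long side within 3 mm of the fence and within 0.04 rad of parallel to it, its end within 3 mm of the end stop, and the slide's face within 3.5 mm of where the board's other end belongs (all of step 2 and height (world z) of board below 0.004 m and angle between board's own z axis and vertical below 0.03 rad and linear speed of board below 0.01 m/s and velocity of joint slide between -0.01 and 0.01 m/s); the robot touches nothing.
It fails at once if the board is lifted or tipped (height (world z) of board above 0.01 m or angle between board's own z axis and vertical above 0.15 rad).
It fails at once if a bystander is moved by more than 15 mm (distance of any of slice_a, slice_b, tin, jar, mallet, driver, glue from where it was at the start of the episode above 0.015 m).
It also fails if it takes over 54 s, if anything falls off the work surface, if the arm or the gripper's body presses on something with over 40 N, if the wrist force passes 120 N, or if a joint passes its speed limit or range.

ROBOT

A 6-joint arm with a two-finger parallel gripper is mounted at the origin on the work surface. World frame = base frame: x ahead of the robot, y to its left, z up, the work surface at z = 0. Lengths are in mm, angles in rad, forces in N, time in s.
With the tool pointing down it reaches from about 275 to 1000 mm from the base axis. Payload 8.4 kg.
Tool frame: the origin (TCP) lies midway between the tips of the shut fingers; the grasp point (between the pads) lies 19 mm behind it; z points along the fingers, y is the line along which they close (so a half turn about z gives the same grasp; the last joint's range is limited). The gripper opens to 85 mm and grips with 20 to 120 N. Pads are 22 mm wide; open, the fingers measure 114 mm over their backs; the gripper's body (76 mm by 85 mm) begins 54 mm behind the grasp point. The pads swing forward as they close: fully open they stand 13 mm farther back than shut.
Start: joints at [1.343, 0.353, 1.633, -0, 1.155, -0.002], TCP at [139.927, 609.137, 198.381] pointing down, gripper open.
Joint ranges: [-2.63, 2.63], [-0.92, 2.1], [0.06, 2.66], [-1.3, 4.44], [0, 2.69], [-3.02, 3.02]. Speed limits (rad/s): [2.22, 2.22, 2.79, 3.14, 3.14, 3.14].

INTERFACE

Orientations are given as [roll, pitch, yaw] about the fixed x, y, z axes, in that order (R = Rz(yaw) Ry(pitch) Rx(roll)).
In Python, from rig import r gives the robot as it stands.
- The arm moves only by the tool servo_tool, never from a script. Its argument "deltas" is a list of rows, each an object of numbers: "x", "y", "z": the shift along the world's x, y, z in mm; "rx", "ry", "rz": the turn, a rotation vector about the world's x, y, z in rad; "gripper": the gripper's target within -1 to 1 (fully open at 1, half-way at 0, shut at -1). A call has 1 to 10 rows; each row is the pose to reach, as a shift and turn from the pose commanded when the call began; what a row does not reach only later rows make up. A row lasts 1/10 s, in which the tool goes at most 50 mm and 8.59 degrees, less where a joint would pass 70% of its speed; a pose out of reach is approached as far as the arm can. A call with a gripper value outside its range is refused whole. The fingers move at their own pace and stop on an object; "newtons" is the grip in N (left out, the last holds). Time passes only in rows, so rows that repeat a pose let the fingers close. It gives the time, the measured TCP pose, the force, the opening and the grip force at its end, in the units of the state.
- r.sense(): the state, without advancing time (a new reading comes with each control period).
- r.grab_frame(name): name is "side" or "top"; returns the picture (400x640x3 uint8, blue, green, red); there is no depth.
- r.camera_params(name): a dict with "mtx" (3x3 intrinsics, pixels), "eye" and "orientation" of the camera in the world. Camera axes: x right, y down, z forward; pixel columns grow to the right and rows downward; lengths in mm; the calibration is good to about 2 mm. A picture is of the moment at which its call begins. camera_params takes no time and is no camera call.
- r.sign_off(): hands the job in; it is judged then, once.
Trained networks look in the newest picture that a camera, given by its name, has taken for a name from the list of things; names that differ only in an ending like _2 or _b are one class to them, and where a whole thing is asked for, a point or a joint stands for the part that bears it (a point fixed in the world has none). Each returns a list of dicts, best first, with "conf" (0 to 1); they miss things now and then, are a little off and sometimes report something else, mostly with a low value. They report only what shows in the picture. A call takes as long as a camera call. They do not tell look-alikes from the thing itself.
- r.recognise(name, camera): "box" ([left, top, width, height] in pixels, round what is visible of it).
The state is a dict: "clock": time; "qpos": joint angles; "qvel": joint speeds; "joint_efforts": joint torques, N m; "eef_pos": TCP position; "tcp_rot": TCP orientation; "contact_force": force on the tool from outside, world axes, zero at the start; "wrist_torque": the same for the moment, N m; "opening": opening from 0.0 (shut) to 1.0 (fully open); "grasp_force": force on a finger pad.
Only numpy, scipy, OpenCV 4.12 (cv2) and the standard library are available. Lean on these libraries where they do the work, as an engineer would, in place of code of your own. Each camera call takes 0.05 s, during which the arm holds its last target. There are 200 camera calls.

## Working session

There is one attempt and no reset: what is moved stays moved. The work goes in short steps, Python scripts to look and compute and a tool call to move; the robot and the scene stay as the last step left them, time stands still between calls to the robot, and variables do not carry over. Pictures are saved under pics/ and viewed, at most 10 in all, crops included, and the job is handed in when it is done.

Besides the shell and the picture viewer there is one more tool, called after "Request:" by a JSON object that holds its "method" and its "body", one argument or row to a line. servo_tool: Moves the arm, as the interface text tells. Its arguments: {"type":"object","properties":{"deltas":{"type":"array","items":{"type":"object","properties":{"x":{"type":"number"},"y":{"type":"number"},"z":{"type":"number"},"rx":{"type":"number"},"ry":{"type":"number"},"rz":{"type":"number"},"gripper":{"type":"number"}}}},"newtons":{"type":"number"}},"required":["deltas"]}

```bash
mkdir -p pics; cat > h.py <<'E'
import numpy as np,cv2
from scipy.spatial.transform import Rotation as R
from rig import r
def cam(n):
    p=r.camera_params(n); o=np.array(p['orientation'],float)
    M=o if o.shape==(3,3) else (R.from_euler('xyz',o).as_matrix() if o.size==3 else None)
    return np.array(p['mtx'],float),np.array(p['eye'],float),M
def ray(n,uv):
    K,e,M=cam(n); return e,M@np.linalg.solve(K,[uv[0],uv[1],1])
def onz(n,uv,z):
    e,d=ray(n,uv); return e+d*(z-e[2])/d[2]
def proj(n,P):
    K,e,M=cam(n); q=K@(M.T@(np.array(P,float)-e)); return q[:2]/q[2]
def tri(uva,uvb):
    A=np.zeros((3,3));b=np.zeros(3)
    for n,uv in(('top',uva),('side',uvb)):
        e,d=ray(n,uv);d=d/np.linalg.norm(d);P=np.eye(3)-np.outer(d,d);A+=P;b+=P@e
    return np.linalg.solve(A,b)
E
python3 - <<'E'
from h import *
for n in('top','side'):
    print(r.camera_params(n)); cv2.imwrite(f'pics/{n}0.png',r.grab_frame(n))
    for k in('board','jig','slide_face'): print(n,k,[(x['box'],round(x['conf'],2)) for x in r.recognise(k,n)][:4])
print(r.sense())
E
```

```text
{'mtx': array([[412.96314709,   0.        , 318.87796549],
       [  0.        , 412.96314709, 200.23184993],
       [  0.        ,   0.        ,   1.        ]]), 'eye': array([ 389.25797854,  -10.45314077, 1309.08668423]), 'orientation': array([-2.98613277, -0.01602078, -1.58848881])}
top board [([230.6, 227.3, 45.9, 44.4], 0.87), ([295.2, 179.6, 45.9, 33.9], 0.72), ([357.6, 239.0, 39.7, 42.9], 0.72), ([292.9, 247.6, 43.9, 34.3], 0.59)]
top jig [([267.6, 150.5, 126.8, 69.5], 0.7)]
top slide_face [([360.1, 151.4, 21.3, 39.7], 0.66), ([151.1, 222.3, 12.7, 49.1], 0.21)]
{'mtx': array([[389.81648969,   0.        , 319.13215405],
       [  0.        , 389.81648969, 196.9087513 ],
       [  0.        ,   0.        ,   1.        ]]), 'eye': array([ 553.63037686, -941.58390989,  895.46192271]), 'orientation': array([-2.30480161,  0.00914125, -0.03814573])}
side board [([312.3, 192.0, 30.9, 37.3], 0.9), ([234.8, 238.1, 51.4, 37.1], 0.9), ([265.7, 156.6, 33.7, 28.5], 0.78)]
side jig [([309.3, 179.9, 75.3, 91.1], 0.87)]
side slide_face [([336.9, 237.9, 41.5, 23.4], 0.92), ([374.9, 200.9, 17.2, 27.0], 0.17)]
{'clock': 0.4, 'qpos': array([ 1.34260803e+00,  3.53093911e-01,  1.63346439e+00,  7.71605950e-06,
        1.15522582e+00, -2.39713975e-03]), 'qvel': array([-0.00154901, -0.0012236 , -0.00124403, -0.00220136, -0.00074446,
        0.00045487]), 'joint_efforts': array([-8.56595580e-04, -6.04554677e+01, -3.42005718e+01,  1.42097329e-05,
        3.87850916e-03, -8.64643908e-06]), 'eef_pos': array([139.90619661, 609.08118457, 198.29468465]), 'tcp_rot': array([-3.14140121e+00, -7.51766233e-06,  2.91579838e+00]), 'contact_force': array([0.63694293, 0.44496223, 0.15133616]), 'wrist_torque': array([ 0.03944989, -0.02189842,  0.01745239]), 'grasp_force': 0.0, 'opening': 1.0009124921568693}
```

View pics/top0.png

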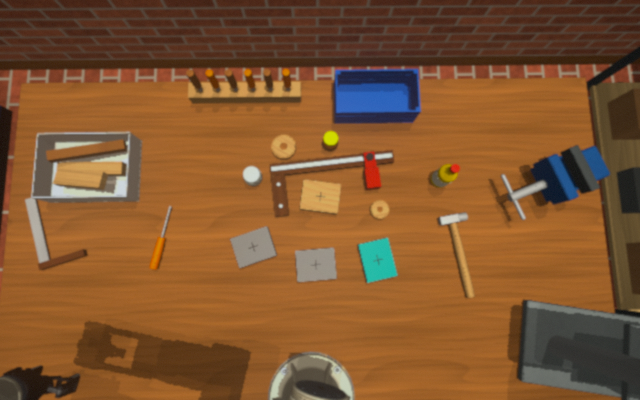

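```bash
python3 - <<'E'
import cv2,numpy as np
a=cv2.imread('pics/top0.png')[130:300,210:430]; b=cv2.imread('pics/side0.png')[140:290,220:400]
a=cv2.resize(a,(388,300),interpolation=2); b=cv2.resize(b,(360,300),interpolation=2)
cv2.imwrite('pics/crop0.png',cv2.resize(np.hstack([a,b]),(796,319)))
t=cv2.resize(cv2.imread('pics/top0.png')[130:300,215:405],(800,716)); cv2.imwrite('pics/cropt.png',t[:600])
E
```

```text
(no output)
```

View pics/cropt.png

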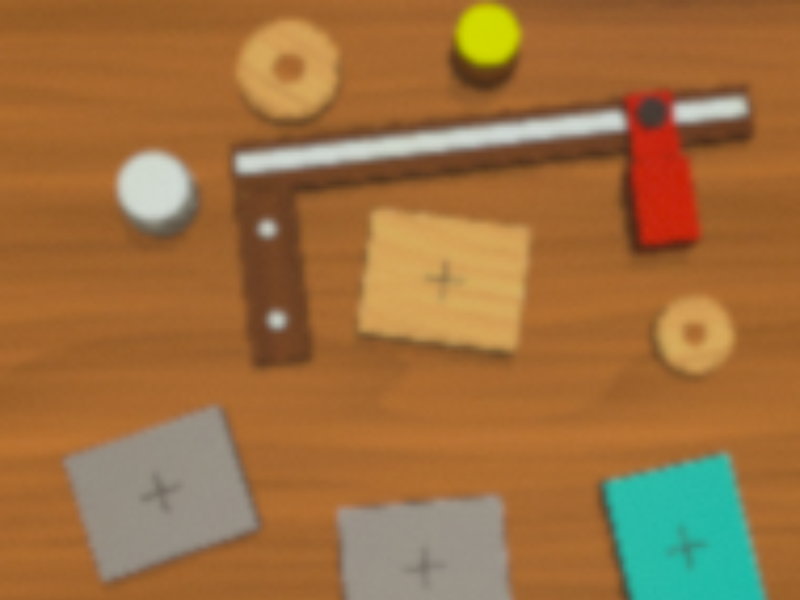

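View pics/side0.png

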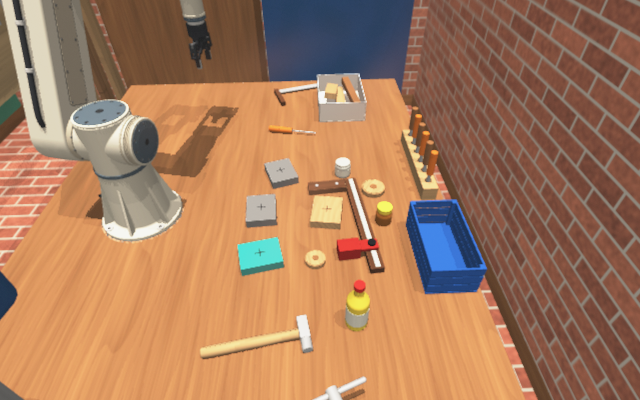

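The pine board is at top (320,196). Its look-alikes are grey at (253,246) and (316,264) and turquoise at (378,260). Only the one at (320,196) is pale pine and lies between robot and fence, and the enlarged crop confirms it, cross included. In the side view it is at (327,210). The jig corner is near top (286,175) and the red slide near (372,173).

```bash
cat > meas.py <<'E'
from h import *
def blob(im,lo,hi,roi):
    h=cv2.cvtColor(im,cv2.COLOR_BGR2HSV); m=cv2.inRange(h,np.array(lo),np.array(hi)); z=np.zeros_like(m); x,y,w,k=roi; z[y:y+k,x:x+w]=m[y:y+k,x:x+w]
    c=max(cv2.findContours(z,0,2)[0],key=cv2.contourArea); return c
def quad(c):
    c=cv2.convexHull(c)
    for e in np.arange(1,12,.25):
        q=cv2.approxPolyDP(c,e,True)
        if len(q)<=4: return q[:,0].astype(float)
E
python3 - <<'E'
from meas import *
a=cv2.imread('pics/top0.png');s=cv2.imread('pics/side0.png')
for n,im,p in(('top',a,[(320,190),(310,165),(340,222),(279,200),(372,178)]),('side',s,[(322,204),(350,215),(322,236),(330,187)])):
    h=cv2.cvtColor(im,cv2.COLOR_BGR2HSV); print(n,[h[y,x].tolist() for x,y in p])
E
```

```text
top [[19, 146, 212], [48, 12, 209], [14, 184, 165], [13, 178, 112], [4, 237, 201]]
side [[23, 90, 246], [13, 144, 227], [14, 141, 232], [11, 134, 147]]
```

```bash
cat >> meas.py <<'E'
def board(im): # top view: centre & long axis at z=30
    c=blob(im,(16,60,170),(26,175,255),(270,160,90,65))
    (cx,cy),wh,an=cv2.minAreaRect(c); P=np.array([onz('top',p,30)[:2] for p in cv2.boxPoints(((cx,cy),wh,an))])
    L=[P[1]-P[0],P[2]-P[1]]; L.sort(key=np.linalg.norm); d=L[1]; d=d if d[1]>0 else -d
    return P.mean(0),np.arctan2(-d[0],d[1]),[np.linalg.norm(v) for v in L]
E
python3 - <<'E'
from meas import *
a=cv2.imread('pics/top0.png');s=cv2.imread('pics/side0.png')
b=board(a);print('board',b[0],'yaw',b[1],b[2])
cs=blob(s,(17,40,200),(32,115,255),(295,185,60,50)); ms=cv2.moments(cs); print('side bbox',cv2.boundingRect(cs), quad(cs).tolist())
print('proj board into side', proj('side',[*b[0],30]))
# fence strip
c=blob(a,(0,0,130),(180,70,255),(265,145,135,35)); l=cv2.fitLine(c,2,0,.01,.01).ravel();print(cv2.boundingRect(c))
p=[onz('top',l[2:]+t*l[:2],22)[:2] for t in(-40,40)];d=p[0]-p[1];d/=np.linalg.norm(d);d*=np.sign(d[1]);yaw=np.arctan2(-d[0],d[1]);print('strip',p,'jig yaw',yaw)
# dark inner edge of fence & stop
h=cv2.cvtColor(a,cv2.COLOR_BGR2HSV);v=cv2.GaussianBlur(h[...,2],(0,0),.7).astype(float)
for u in(300,315,330,345): print(u,v[158:184,u].astype(int))
for w in(185,195,205): print(w,v[w,265:300].astype(int))
c=blob(a,(0,200,110),(8,255,255),(355,145,35,50));print('red',quad(c).tolist(),cv2.boundingRect(c))
for k in('slice_b','tin'): print(k,[(x['box'],x['conf']) for x in r.recognise(k,'top')][:2])
E
```

```text
board [604.11583171 -39.02660317] yaw -0.14122502446499272 [np.float64(95.64215704155926), np.float64(122.65274108049519)]
side bbox (310, 196, 33, 27) [[342.0, 198.0], [339.0, 222.0], [310.0, 220.0], [315.0, 196.0]]
proj board into side [326.59345779 208.45359486]
(271, 156, 93, 16)
strip [array([696.183566  ,  94.63718418]), array([ 723.3253711 , -160.11342264])] jig yaw 0.10614224115288566
300 [156 142 126 118 129 162 197 212 205 178 141 120 116 115 109 109 127 148
 159 161 161 159 157 157 157 158]
315 [137 122 125 155 192 210 206 181 144 120 115 114 107 103 118 141 156 165
 166 165 165 168 180 199 209 211]
330 [125 144 177 203 207 189 155 126 113 108 100  95 109 132 150 160 165 168
 168 167 166 165 164 168 181 200]
345 [168 199 211 199 168 133 114 110 105 101 114 140 156 162 162 163 164 165
 165 164 163 162 161 160 162 163]
185 [154 154 154 154 153 148 135 120 110 109 116 133 154 166 159 138 118 108
 105 105 114 133 149 156 158 159 159 159 159 159 159 160 160 161 161]
195 [160 160 160 161 160 158 151 135 118 109 107 107 108 111 114 115 114 112
 111 109 108 117 138 155 162 163 163 164 165 166 166 166 166 166 166]
205 [165 164 164 164 164 164 162 155 137 120 111 109 115 136 166 185 180 154
 128 115 110 109 118 139 157 164 165 165 166 165 165 165 165 164 168]
red [[364.0, 152.0], [376.0, 162.0], [379.0, 187.0], [367.0, 187.0]] (363, 152, 18, 37)
slice_b [([297.7, 178.4, 44.4, 35.6], 0.66), ([271.6, 133.3, 22.7, 25.3], 0.59)]
tin [([243.9, 166.9, 17.4, 18.8], 0.55)]
```

```bash
cat >> meas.py <<'E'
YAW=.106;X=np.array([np.cos(YAW),np.sin(YAW)]);Y=np.array([-X[1],X[0]])
E
python3 - <<'E'
from meas import *
F=[onz('top',p,0)[:2] for p in((300,174.3),(315,172.2),(330,170.2),(345,168.4))];S=[onz('top',p,0)[:2] for p in((285.7,185),(286.7,195),(288,205))]
fx=np.mean([f@X for f in F]);sy=np.mean([f@Y for f in S]);print([f@X for f in F],[f@Y for f in S])
C=fx*X+sy*Y;print('corner',C, 'strip x',np.array([696.2,94.6])@X-fx)
b=np.array([604.1,-39.0]);print('board in jig',(b-C)@X,(b-C)@Y)
for n,uv,z in(('redface bl',(366.5,188),0),('red top near r',(380,187),45),('red top near l',(366,187),45),('slice_b',(379.5,209.5),16)):
    p=onz('top',uv,z)[:2];print(n,p,(p-C)@X,(p-C)@Y)
for n,p in(('board home',(-47.5,-60)),('slide face',(-47.5,-270)),('outer',(-47.5,-315)),('start board push',(-200,-102))):
    q=C+p[0]*X+p[1]*Y;print(n,q,proj('top',[*q,22]),proj('side',[*q,22]))
E
```

```text
[np.float64(678.7532131330255), np.float64(679.841281780521), np.float64(680.6025904512236), np.float64(680.7054706154167)] [np.float64(2.3390493780931108), np.float64(2.7852513687537575), np.float64(2.2763843571463034)]
corner [675.89810994  74.39556556] strip x 22.325602463437235
board in jig -83.39255896933983 -105.1627499999021
redface bl [ 631.69797504 -189.58967237] -71.88211384407245 -257.8271116030686
red top near r [ 625.91704326 -225.77150575] -81.45869492352402 -293.19423382143805
red top near l [ 626.55874998 -181.98164707] -76.1875524392136 -249.7180499067463
slice_b [ 558.93070295 -226.17708428] -148.1119690766115 -286.5102733689305
board home [635.0128117    9.70675364] [304.64335779 186.60260374] [335.1199476 199.7350365]
slide face [ 657.23114955 -199.11457062] [370.0933174  178.81006269] [347.6185838 247.7165414]
outer [ 661.99222195 -243.86199724] [384.02384638 177.15147925] [350.75143046 259.74334936]
start board push [487.81242237 -48.19225656] [323.80714455 232.74030636] [290.41119102 213.44143693]
```

Request:
{"method": "servo_tool", "body": {
  "deltas": [
    {"x": 184, "y": -329, "z": 0, "rz": 0.166},
    {"x": 184, "y": -329, "z": 0, "rz": 0.332},
    {"x": 368, "y": -658, "z": 0, "rz": 0.332},
    {"x": 368, "y": -658, "z": 0, "rz": 0.332},
    {"x": 368, "y": -658, "z": 0, "rz": 0.332},
    {"x": 368, "y": -658, "z": 0, "rz": 0.332},
    {"x": 368, "y": -658, "z": 0, "rz": 0.332},
    {"x": 368, "y": -658, "z": 0, "rz": 0.332},
    {"x": 368, "y": -658, "z": 0, "rz": 0.332},
    {"x": 368, "y": -658, "z": 0, "rz": 0.332}
  ]
}}

```text
invalid input
```

Request:
{"method": "servo_tool", "body": {
  "deltas": [
    {"x": 368, "y": -658, "z": 0, "rx": 0, "ry": 0, "rz": 0.332, "gripper": 1},
    {"x": 368, "y": -658, "z": 0, "rx": 0, "ry": 0, "rz": 0.332, "gripper": 1},
    {"x": 368, "y": -658, "z": 0, "rx": 0, "ry": 0, "rz": 0.332, "gripper": 1},
    {"x": 368, "y": -658, "z": 0, "rx": 0, "ry": 0, "rz": 0.332, "gripper": 1},
    {"x": 368, "y": -658, "z": 0, "rx": 0, "ry": 0, "rz": 0.332, "gripper": 1},
    {"x": 368, "y": -658, "z": 0, "rx": 0, "ry": 0, "rz": 0.332, "gripper": 1},
    {"x": 368, "y": -658, "z": 0, "rx": 0, "ry": 0, "rz": 0.332, "gripper": 1},
    {"x": 368, "y": -658, "z": 0, "rx": 0, "ry": 0, "rz": 0.332, "gripper": 1},
    {"x": 368, "y": -658, "z": 0, "rx": 0, "ry": 0, "rz": 0.332, "gripper": 1},
    {"x": 368, "y": -658, "z": 0, "rx": 0, "ry": 0, "rz": 0.332, "gripper": 1}
  ]
}}

```text
clock: 1.5
eef_pos: [384.7, 171.0, 198.8]
tcp_rot: [3.141, 0.001, -3.035]
contact_force: [0.9, 0.8, 0.1]
opening: 1.002
grasp_force: 0.0
```

Request:
{"method": "servo_tool", "body": {
  "deltas": [
    {"x": 123, "y": -220, "z": 0, "rx": 0, "ry": 0, "rz": 0, "gripper": 1},
    {"x": 123, "y": -220, "z": 0, "rx": 0, "ry": 0, "rz": 0, "gripper": 1},
    {"x": 123, "y": -220, "z": 0, "rx": 0, "ry": 0, "rz": 0, "gripper": 1},
    {"x": 123, "y": -220, "z": 0, "rx": 0, "ry": 0, "rz": 0, "gripper": 1},
    {"x": 123, "y": -220, "z": 0, "rx": 0, "ry": 0, "rz": 0, "gripper": 1},
    {"x": 123, "y": -220, "z": 0, "rx": 0, "ry": 0, "rz": 0, "gripper": 1},
    {"x": 123, "y": -220, "z": -100, "rx": 0, "ry": 0, "rz": 0, "gripper": 1},
    {"x": 123, "y": -220, "z": -150, "rx": 0, "ry": 0, "rz": 0, "gripper": 1},
    {"x": 123, "y": -220, "z": -170, "rx": 0, "ry": 0, "rz": 0, "gripper": 1}
  ]
}}

```text
clock: 2.4
eef_pos: [507.2, -47.0, 47.4]
tcp_rot: [-3.141, 0.002, -3.036]
contact_force: [0.5, 0.0, 0.0]
opening: 1.003
grasp_force: 0.0
```

Request:
{"method": "servo_tool", "body": {
  "deltas": [
    {"x": 0, "y": 0, "z": -25, "rx": 0, "ry": 0, "rz": 0, "gripper": 1},
    {"x": 0, "y": 0, "z": -47, "rx": 0, "ry": 0, "rz": 0, "gripper": 1},
    {"x": 0, "y": 0, "z": -47, "rx": 0, "ry": 0, "rz": 0, "gripper": 1}
  ]
}}

```text
clock: 2.7
eef_pos: [504.5, -46.6, -1.0]
tcp_rot: [3.14, -0.005, -3.035]
contact_force: [-0.0, 0.5, 1.0]
opening: 1.001
grasp_force: 0.0
```

```bash
python3 - <<'E'
from meas import *
t=r.grab_frame('top');s=r.grab_frame('side')
b=board(t);print(b)
a=cv2.resize(t[130:280,240:420],(480,400),interpolation=2);c=cv2.resize(s[150:290,260:400],(400,400),interpolation=2)
cv2.imwrite('pics/p1.png',cv2.resize(np.hstack([a,c]),(792,360)))
E
```

```text
(array([631.35286887, -43.04083307]), np.float64(-0.13619975968742534), [np.float64(40.252441401708616), np.float64(121.45389604680018)])
```

View pics/p1.png

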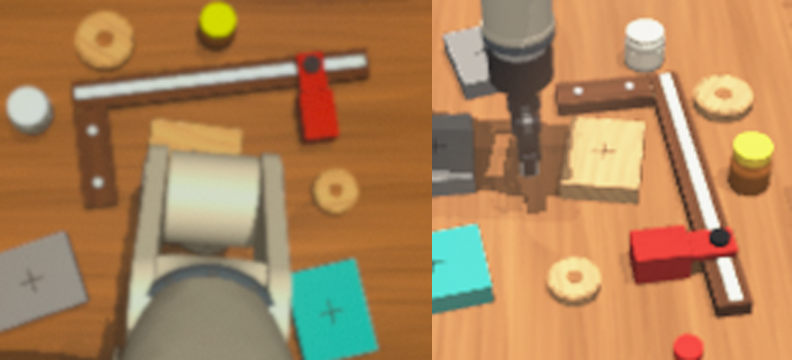

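The open fingers stand just in front of the board's near side (side crop, about (525,165)) and clear of everything else. Next I push along jig +x.

Request:
{"method": "servo_tool", "body": {
  "deltas": [
    {"x": 8, "y": 0.8, "z": 0, "rx": 0, "ry": 0, "rz": 0, "gripper": 1},
    {"x": 16, "y": 1.7, "z": 0, "rx": 0, "ry": 0, "rz": 0, "gripper": 1},
    {"x": 24, "y": 2.5, "z": 0, "rx": 0, "ry": 0, "rz": 0, "gripper": 1},
    {"x": 31, "y": 3.3, "z": 0, "rx": 0, "ry": 0, "rz": 0, "gripper": 1},
    {"x": 38, "y": 4, "z": 0, "rx": 0, "ry": 0, "rz": 0, "gripper": 1},
    {"x": 45, "y": 4.8, "z": 0, "rx": 0, "ry": 0, "rz": 0, "gripper": 1},
    {"x": 52, "y": 5.5, "z": 0, "rx": 0, "ry": 0, "rz": 0, "gripper": 1},
    {"x": 58, "y": 6.2, "z": 0, "rx": 0, "ry": 0, "rz": 0, "gripper": 1},
    {"x": 63, "y": 6.7, "z": 0, "rx": 0, "ry": 0, "rz": 0, "gripper": 1},
    {"x": 66, "y": 7, "z": 0, "rx": 0, "ry": 0, "rz": 0, "gripper": 1}
  ]
}}

```text
clock: 3.8
eef_pos: [573.4, -40.2, 1.3]
tcp_rot: [-3.142, -0.0, -3.035]
contact_force: [0.4, -0.1, -0.7]
opening: 1.008
grasp_force: 0.0
```

```bash
python3 - <<'E'
from meas import *
s=r.grab_frame('side');t=r.grab_frame('top')
C=np.array([675.9,74.4])
c=blob(s,(17,40,200),(32,115,255),(295,175,70,60));q=quad(c)
for p in q: w=onz('side',p,30)[:2];print(p,(w-C)@X,(w-C)@Y)
e=r.sense();p=e['eef_pos'];print(p,(p[:2]-C)@X,(p[:2]-C)@Y,e['contact_force'])
cv2.imwrite('pics/p2.png',cv2.resize(s[160:280,270:400],(650,600),interpolation=2))
E
```

```text
[341. 197.] -27.605132187926916 -58.366709806467775
[340. 221.] -51.18379483390713 -167.06841964470684
[327. 222.] -91.68964528558429 -165.19053950524236
[335. 197.] -47.227249286343444 -55.315297451063635
[573.31384365 -40.22014306   1.30723529] -114.13736229711417 -103.12302942624785 [0.43099134 0.20574606 0.43728652]
```

View pics/p2.png

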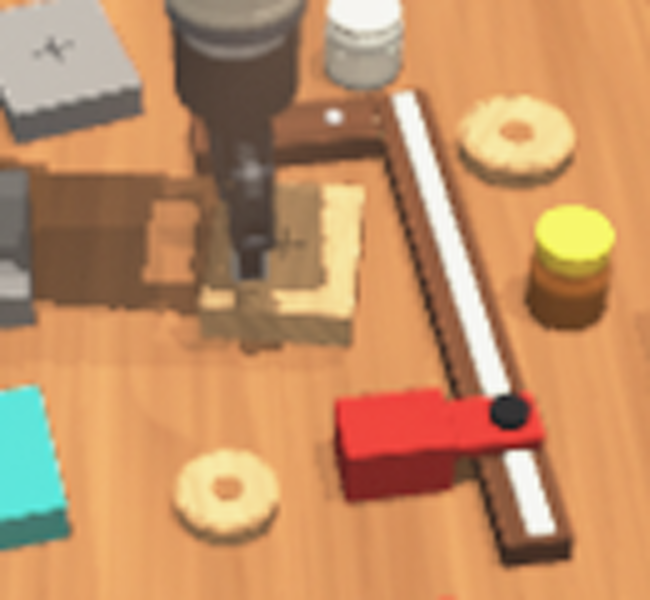

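```bash
python3 - <<'E'
from meas import *
C=np.array([675.9,74.4]);T=np.array([573.3,-40.2])
for sgn in(-1,1):
  for k in(42.5,57):
    for z in(0,14,30,45): print(sgn*k,z,proj('side',[*(T+sgn*k*Y),z]).round(1))
print(r.sense()['wrist_torque'],r.sense()['contact_force'])
s=r.grab_frame('side');cv2.imwrite('pics/p3.png',cv2.resize(s[190:240,300:350],(600,600),interpolation=2))
E
```

```text
-42.5 0 [319. 225.]
-42.5 14 [319.  221.9]
-42.5 30 [318.9 218.3]
-42.5 45 [318.9 214.9]
-57 0 [319.7 228.3]
-57 14 [319.6 225.2]
-57 30 [319.6 221.6]
-57 45 [319.5 218.2]
42.5 0 [315.3 206.8]
42.5 14 [315.3 203.7]
42.5 30 [315.2 200.2]
42.5 45 [315.1 196.8]
57 0 [314.8 203.9]
57 14 [314.7 200.8]
57 30 [314.6 197.2]
57 45 [314.5 193.9]
[ 0.02667065  0.00915164 -0.00318255] [0.43099134 0.20574606 0.43728652]
```

View pics/p3.png

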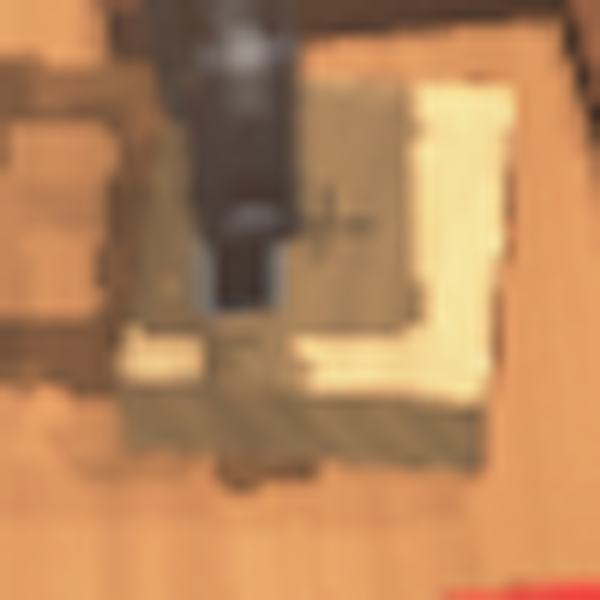

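The open fingers passed over the board: tip at side (320,216), board unmoved with its corner still at (343,197). So the open tips stand about 40 mm above the bench at TCP z = 1. I'll back off, shut the fingers and lower them, then check the tip height.

Request:
{"method": "servo_tool", "body": {
  "deltas": [
    {"x": -35, "y": -4, "z": 4, "rx": 0, "ry": 0, "rz": 0, "gripper": 1},
    {"x": -69, "y": -7, "z": 4, "rx": 0, "ry": 0, "rz": 0, "gripper": 1},
    {"x": -69, "y": -7, "z": 4, "rx": 0, "ry": 0, "rz": 0, "gripper": 1},
    {"x": -69, "y": -7, "z": 0, "rx": 0, "ry": 0, "rz": 0, "gripper": 1},
    {"x": -69, "y": -7, "z": -5, "rx": 0, "ry": 0, "rz": 0, "gripper": 1},
    {"x": -69, "y": -7, "z": -10, "rx": 0, "ry": 0, "rz": 0, "gripper": 1},
    {"x": -69, "y": -7, "z": -10, "rx": 0, "ry": 0, "rz": 0, "gripper": 1}
  ]
}}

```text
clock: 4.65
eef_pos: [504.1, -47.2, -9.5]
tcp_rot: [3.141, -0.001, -3.035]
contact_force: [-0.3, -0.3, 0.1]
opening: 0.997
grasp_force: 0.0
```

```bash
python3 - <<'E'
from meas import *
T=r.sense()['eef_pos'];print(T)
for k in(42.5,57):
    for z in(0,10,20,30): print(-k,z,proj('side',[*(T[:2]-k*Y),z]).round(1))
s=r.grab_frame('side');cv2.imwrite('pics/p4.png',cv2.resize(s[190:250,275:335],(600,600),interpolation=2))
E
```

```text
[504.08185438 -47.17137801  -9.5452338 ]
-42.5 0 [297.2 227.3]
-42.5 10 [297.  225.1]
-42.5 20 [296.9 222.9]
-42.5 30 [296.7 220.7]
-57 0 [297.7 230.7]
-57 10 [297.5 228.5]
-57 20 [297.4 226.3]
-57 30 [297.2 224. ]
```

View pics/p4.png

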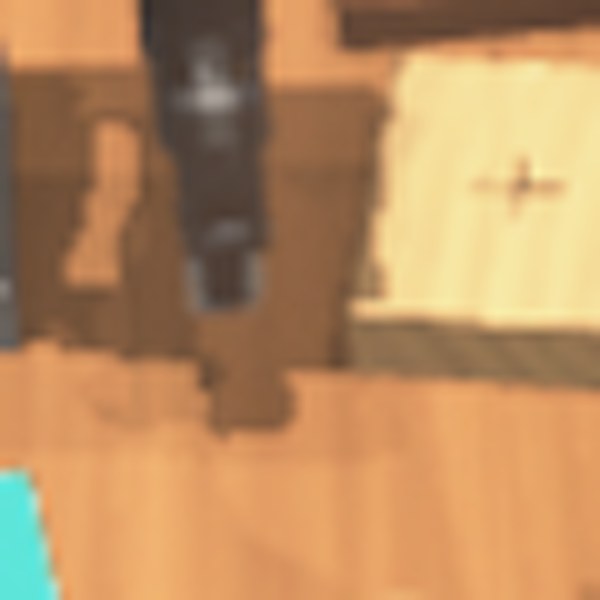

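Request:
{"method": "servo_tool", "body": {
  "deltas": [
    {"x": 0, "y": 0, "z": -4, "rx": 0, "ry": 0, "rz": 0, "gripper": 1},
    {"x": 0, "y": 0, "z": -8, "rx": 0, "ry": 0, "rz": 0, "gripper": 1},
    {"x": 0, "y": 0, "z": -11, "rx": 0, "ry": 0, "rz": 0, "gripper": 1},
    {"x": 0, "y": 0, "z": -11, "rx": 0, "ry": 0, "rz": 0, "gripper": 1}
  ]
}}

```text
clock: 5.1
eef_pos: [503.6, -47.2, -20.1]
tcp_rot: [3.141, -0.001, -3.035]
contact_force: [-0.6, -0.0, 0.0]
opening: 1.001
grasp_force: 0.0
```

```bash
python3 - <<'E'
from meas import *
e=r.sense();print(e['eef_pos'],e['contact_force'])
s=r.grab_frame('side')
g=cv2.cvtColor(s,cv2.COLOR_BGR2GRAY)
print(g[214:236,290:304])
E
```

```text
[503.60341771 -47.20247865 -20.11787079] [-0.61169532 -0.04741277  0.0300638 ]
[[ 95  94  87  74  70  67  68  69  69  68  72  84 104 110]
 [ 94  95  87  74  75  84  88  85  82  79  75  79  99 111]
 [ 94  95  89  77  74  84  87  84  81  80  75  82 101 109]
 [ 93  93  93  82  70  71  72  71  72  75  85  94 106 109]
 [ 95  94  94  96  95  77  67  67  66  81 104 109 108 109]
 [ 96  94  94 102 108  83  67  67  67  85 111 113 108 109]
 [ 95  95  93 102 105  83  67  67  67  86 111 113 107 108]
 [ 95  95  93 100 107  89  67  66  66  81 105 112 107 108]
 [ 95  95  93  99 107  93  65  67  71  84 105 110 107 107]
 [ 95  94  92  95  98  99  99  99  99 103 109 107 106 109]
 [ 95  94  93  93  91 101 112 112 111 110 106 105 107 108]
 [101 103  94  92  90  93 104 111 110 109 107 105 106 107]
 [139 140 122  91  90  90  95  99 104 109 106 106 106 106]
 [159 157 147 131 116  90  92  91  98 108 106 104 105 122]
 [158 156 153 151 129  91  91  95 105 108 106 105 105 133]
 [158 157 153 150 130  89  96 106 109 108 106 104 105 118]
 [158 157 153 150 140 115  99 111 110 108 105 105 104 123]
 [159 157 153 150 145 130 106 111 109 108 105 104 103 132]
 [158 156 153 149 138 116 110 111 110 108 105 103 104 131]
 [171 170 166 161 153 130 110 110 125 148 144 141 143 151]
 [179 176 172 169 163 155 149 151 158 167 162 160 162 162]
 [185 181 175 175 169 166 166 170 169 166 163 160 161 163]]
```

Request:
{"method": "servo_tool", "body": {
  "deltas": [
    {"x": 0, "y": 0, "z": -4, "rx": 0, "ry": 0, "rz": 0, "gripper": 1},
    {"x": 0, "y": 0, "z": -8, "rx": 0, "ry": 0, "rz": 0, "gripper": 1},
    {"x": 0, "y": 0, "z": -10, "rx": 0, "ry": 0, "rz": 0, "gripper": 1},
    {"x": 0, "y": 0, "z": -10, "rx": 0, "ry": 0, "rz": 0, "gripper": 1}
  ]
}}

```text
clock: 5.55
eef_pos: [503.7, -47.2, -30.0]
tcp_rot: [3.142, -0.001, -3.035]
contact_force: [-0.2, 0.3, 0.3]
opening: 0.999
grasp_force: 0.0
```

```bash
python3 - <<'E'
from meas import *
e=r.sense();T=e['eef_pos'];print(T,e['contact_force'])
s=r.grab_frame('side')
g=cv2.cvtColor(s,cv2.COLOR_BGR2GRAY)
print(g[218:236,290:304])
for k in(42.5,57):
    for z in(0,10,20): print(-k,z,proj('side',[*(T[:2]-k*Y),z]).round(1))
E
```

```text
[503.71601072 -47.23511901 -29.97286528] [-0.18079232  0.27930935  0.31501912]
[[ 94  94  92  84  71  81  94  95  93  85  75  78  96 108]
 [ 94  95  93  87  72  74  77  75  73  71  71  81  97 108]
 [ 95  94  93  91  86  77  67  67  66  78  98 102 103 108]
 [ 95  95  91  98 103  89  65  66  67  81 107 112 107 108]
 [ 95  95  93  99 107  92  66  65  67  78 103 113 107 107]
 [ 94  94  94  97 106  92  66  65  65  78 104 114 106 107]
 [ 96  95  93  98 109 100  65  65  65  77 102 113 106 107]
 [ 95  95  93  94 105 103  78  92  99  99 104 108 105 107]
 [128 103  93  91  94  94  89  98 106 109 106 104 106 106]
 [153 139 133 131 116  90  91  91  94 101 107 104 105 124]
 [159 157 152 150 130  90  91  91  91  96 106 105 105 133]
 [158 157 153 149 130  89  91  96 102 104 106 104 105 118]
 [159 157 153 150 140 114  91  98 109 107 105 104 104 122]
 [158 157 153 149 145 128  90  99 109 107 105 104 103 132]
 [159 157 154 149 136 106  90  97 109 107 106 103 104 131]
 [171 169 165 161 151 125 103 106 126 147 143 141 143 152]
 [179 176 172 168 163 156 148 151 157 166 162 160 162 162]
 [185 180 175 174 169 166 167 170 169 167 162 160 161 162]]
-42.5 0 [297.1 227.4]
-42.5 10 [296.9 225.2]
-42.5 20 [296.8 222.9]
-57 0 [297.5 230.7]
-57 10 [297.4 228.5]
-57 20 [297.2 226.3]
```

Request:
{"method": "servo_tool", "body": {
  "deltas": [
    {"x": 0, "y": 0, "z": -3, "rx": 0, "ry": 0, "rz": 0, "gripper": 1},
    {"x": 0, "y": 0, "z": -5, "rx": 0, "ry": 0, "rz": 0, "gripper": 1},
    {"x": 0, "y": 0, "z": -5, "rx": 0, "ry": 0, "rz": 0, "gripper": 1}
  ]
}}

```text
clock: 5.9
eef_pos: [503.8, -47.2, -34.9]
tcp_rot: [3.142, -0.0, -3.035]
contact_force: [-0.6, -0.8, 0.6]
opening: 1.001
grasp_force: 0.0
```

Request:
{"method": "servo_tool", "body": {
  "deltas": [
    {"x": 8, "y": 0.8, "z": 0, "rx": 0, "ry": 0, "rz": 0, "gripper": 1},
    {"x": 16, "y": 1.7, "z": 0, "rx": 0, "ry": 0, "rz": 0, "gripper": 1},
    {"x": 22, "y": 2.3, "z": 0, "rx": 0, "ry": 0, "rz": 0, "gripper": 1},
    {"x": 28, "y": 3, "z": 0, "rx": 0, "ry": 0, "rz": 0, "gripper": 1},
    {"x": 34, "y": 3.6, "z": 0, "rx": 0, "ry": 0, "rz": 0, "gripper": 1},
    {"x": 39, "y": 4.2, "z": 0, "rx": 0, "ry": 0, "rz": 0, "gripper": 1},
    {"x": 44, "y": 4.7, "z": 0, "rx": 0, "ry": 0, "rz": 0, "gripper": 1}
  ]
}}

```text
clock: 6.6
eef_pos: [548.3, -42.5, -34.7]
tcp_rot: [3.142, -0.0, -3.035]
contact_force: [-0.6, -0.1, -0.3]
opening: 1.001
grasp_force: 0.4
```

```bash
python3 - <<'E'
from meas import *
e=r.sense();T=e['eef_pos'];C=np.array([675.9,74.4]);print(T,e['contact_force'],(T[:2]-C)@X)
s=r.grab_frame('side')
cv2.imwrite('pics/p5.png',cv2.resize(s[175:265,275:395],(800,600),interpolation=2))
E
```

```text
[548.2854007  -42.49669399 -34.656424  ] [-0.57610277 -0.13912277 -0.26857223] -139.26618981330188
```

View pics/p5.png

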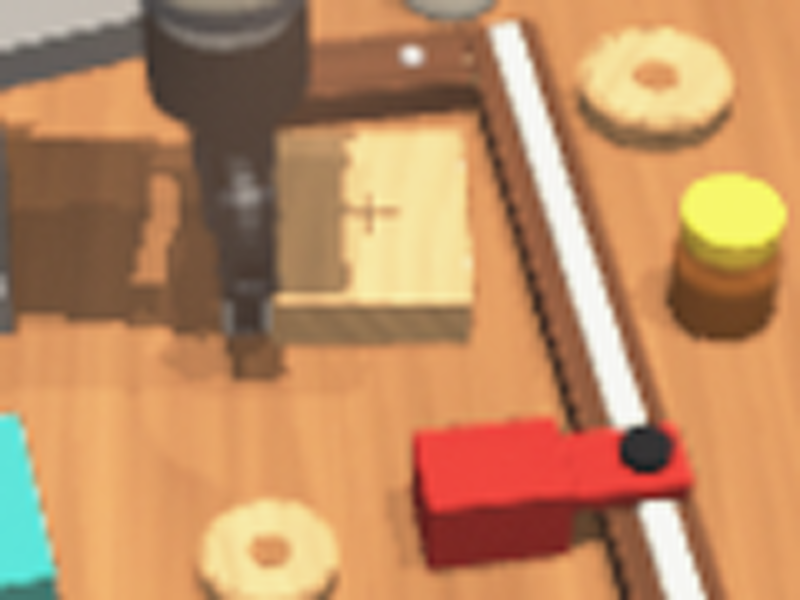

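The fingers now push the board's near side and it is squaring up (right end at crop (275–470,320), fence still about 10 mm away). I'll continue.

Request:
{"method": "servo_tool", "body": {
  "deltas": [
    {"x": 5, "y": 0.5, "z": 0, "rx": 0, "ry": 0, "rz": 0, "gripper": 1},
    {"x": 10, "y": 1.1, "z": 0, "rx": 0, "ry": 0, "rz": 0, "gripper": 1},
    {"x": 15, "y": 1.6, "z": 0, "rx": 0, "ry": 0, "rz": 0, "gripper": 1},
    {"x": 19, "y": 2, "z": 0, "rx": 0, "ry": 0, "rz": 0, "gripper": 1},
    {"x": 23, "y": 2.4, "z": 0, "rx": 0, "ry": 0, "rz": 0, "gripper": 1},
    {"x": 26, "y": 2.7, "z": 0, "rx": 0, "ry": 0, "rz": 0, "gripper": 1}
  ]
}}

```text
clock: 7.25
eef_pos: [574.3, -39.8, -34.6]
tcp_rot: [3.142, -0.0, -3.035]
contact_force: [-1.1, -0.1, 0.3]
opening: 0.999
grasp_force: 0.5
```

Request:
{"method": "servo_tool", "body": {
  "deltas": [
    {"x": 2, "y": 0.2, "z": 0, "rx": 0, "ry": 0, "rz": 0, "gripper": 1},
    {"x": 4, "y": 0.4, "z": 0, "rx": 0, "ry": 0, "rz": 0, "gripper": 1},
    {"x": 4, "y": 0.4, "z": 0, "rx": 0, "ry": 0, "rz": 0, "gripper": 1}
  ]
}}

```text
clock: 7.55
eef_pos: [578.4, -39.4, -34.6]
tcp_rot: [-3.142, 0.0, -3.035]
contact_force: [0.5, -0.7, 0.3]
opening: 0.999
grasp_force: 0.0
```

Request:
{"method": "servo_tool", "body": {
  "deltas": [
    {"x": 1.5, "y": 0.2, "z": 0, "rx": 0, "ry": 0, "rz": 0, "gripper": 1},
    {"x": 3, "y": 0.3, "z": 0, "rx": 0, "ry": 0, "rz": 0, "gripper": 1},
    {"x": 3, "y": 0.3, "z": 0, "rx": 0, "ry": 0, "rz": 0, "gripper": 1}
  ]
}}

```text
clock: 7.85
eef_pos: [581.3, -39.1, -34.6]
tcp_rot: [-3.142, 0.0, -3.035]
contact_force: [0.2, 0.1, -0.2]
opening: 1.002
grasp_force: 0.0
```

```bash
python3 - <<'E'
from meas import *
e=r.sense();T=e['eef_pos'];C=np.array([675.9,74.4]);print(T,e['contact_force'],(T[:2]-C)@X)
s=r.grab_frame('side')
cv2.imwrite('pics/p6.png',cv2.resize(s[175:265,275:395],(800,600),interpolation=2))
E
```

```text
[581.25288636 -39.1347842  -34.59565363] [ 0.20717111  0.05204998 -0.21827053] -106.12804667014903
```

View pics/p6.png

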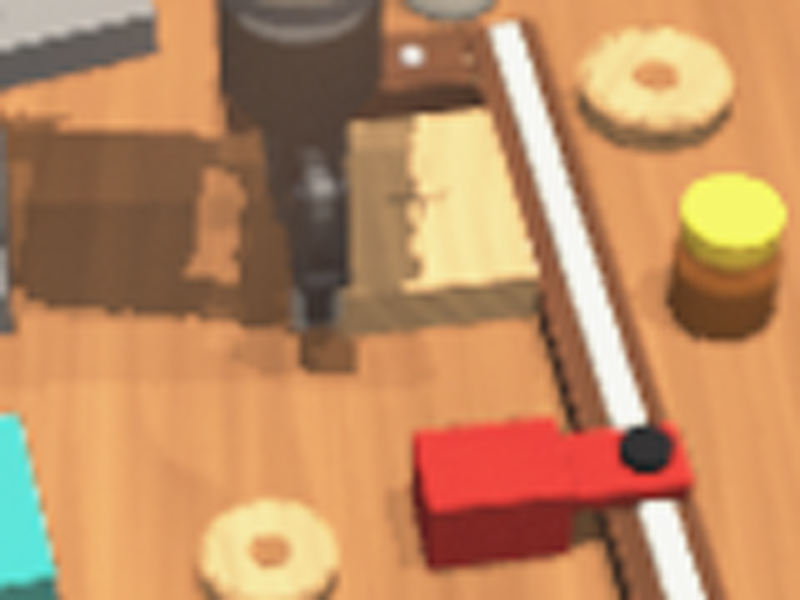

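The board is nearly flush now, its far edge running along the fence from crop (490,110) to (540,280). I'll press on in small steps until the force rises.

Request:
{"method": "servo_tool", "body": {
  "deltas": [
    {"x": 1, "y": 0.1, "z": 0, "rx": 0, "ry": 0, "rz": 0, "gripper": 1},
    {"x": 2, "y": 0.2, "z": 0, "rx": 0, "ry": 0, "rz": 0, "gripper": 1},
    {"x": 2, "y": 0.2, "z": 0, "rx": 0, "ry": 0, "rz": 0, "gripper": 1}
  ]
}}

```text
clock: 8.2
eef_pos: [581.2, -39.0, -34.9]
tcp_rot: [3.141, -0.003, -3.036]
contact_force: [-6.5, -1.6, 4.4]
opening: 0.999
grasp_force: 3.2
```

Request:
{"method": "servo_tool", "body": {
  "deltas": [
    {"x": 1, "y": 0.1, "z": 0, "rx": 0, "ry": 0, "rz": 0, "gripper": 1},
    {"x": 1, "y": 0.1, "z": 0, "rx": 0, "ry": 0, "rz": 0, "gripper": 1}
  ]
}}

```text
clock: 8.4
eef_pos: [581.1, -39.0, -35.0]
tcp_rot: [3.141, -0.005, -3.036]
contact_force: [-8.4, -1.4, 6.6]
opening: 1.005
grasp_force: 4.7
```

Request:
{"method": "servo_tool", "body": {
  "deltas": [
    {"x": 1, "y": 0.1, "z": 0, "rx": 0, "ry": 0, "rz": 0, "gripper": 1},
    {"x": 1, "y": 0.1, "z": 0, "rx": 0, "ry": 0, "rz": 0, "gripper": 1},
    {"x": 1, "y": 0.1, "z": 0, "rx": 0, "ry": 0, "rz": 0, "gripper": 1},
    {"x": -8, "y": -0.8, "z": 0, "rx": 0, "ry": 0, "rz": 0, "gripper": 1},
    {"x": -20, "y": -2, "z": 0, "rx": 0, "ry": 0, "rz": 0, "gripper": 1},
    {"x": -50, "y": -5, "z": 20, "rx": 0, "ry": 0, "rz": 0, "gripper": 1},
    {"x": -70, "y": -7, "z": 60, "rx": 0, "ry": 0, "rz": 0, "gripper": 0},
    {"x": -70, "y": -7, "z": 110, "rx": 0, "ry": 0, "rz": 0, "gripper": -1},
    {"x": -70, "y": -7, "z": 130, "rx": 0, "ry": 0, "rz": 0, "gripper": -1},
    {"x": -70, "y": -7, "z": 130, "rx": 0, "ry": 0, "rz": 0, "gripper": -1}
  ]
}}

```text
clock: 9.4
eef_pos: [516.1, -46.1, 98.8]
tcp_rot: [-3.14, 0.007, -3.035]
contact_force: [-0.2, 0.1, -0.5]
opening: 0.335
grasp_force: 0.0
```

```bash
cat >> meas.py <<'E'
def state():
    s=r.grab_frame('side');C=np.array([675.9,74.4])
    c=blob(s,(17,35,195),(32,125,255),(300,165,75,65));q=np.array([onz('side',p,30)[:2]-C for p in quad(c)])@np.array([X,Y]).T
    print('board corners jig',q.round(1).tolist(),'mean',q.mean(0).round(1))
    c=blob(s,(0,170,190),(8,255,255),(325,180,65,90));print('red bbox',cv2.boundingRect(c))
    return s
E
python3 - <<'E'
from meas import *
s=state();print(r.sense()['eef_pos'],r.sense()['opening'])
t=r.grab_frame('top')
try:
    b=board(t);C=np.array([675.9,74.4]);print('top',((b[0]-C)@X).round(1),((b[0]-C)@Y).round(1),b[1]-YAW,b[2])
except Exception as ex: print(ex)
E
```

```text
board corners jig [[0.2, -37.3], [0.3, -148.3], [-95.1, -147.0], [-90.8, -33.4]] mean [-46.4 -91.5]
red bbox (337, 238, 42, 14)
[514.88408125 -45.97039261  96.79640511] 0.24007182832571833
top -23.0 -92.2 0.02523690120617654 [np.float64(46.17787255098825), np.float64(121.14294946309941)]
```

```bash
python3 - <<'E'
from meas import *
C=np.array([675.9,74.4])
for n in('top','side'): print(n,[(np.round(x['box'],1).tolist(),round(x['conf'],2)) for x in r.recognise('glue',n)][:2],[(np.round(x['box'],1).tolist(),round(x['conf'],2)) for x in r.recognise('slide_face',n)][:2])
for uv in((454,169),): # red cap from top view z=160
    p=onz('top',uv,155)[:2]-C;print('cap',p+C,p@X,p@Y)
p=onz('side',(357,327),0)[:2]-C;print('side base',p+C,p@X,p@Y)
s=r.grab_frame('side')
c=blob(s,(0,170,190),(8,255,255),(325,180,65,90));q=quad(c);print(q.tolist())
for uv in q: p=onz('side',uv,45)[:2]-C;print('redtop',uv,p@X,p@Y)
h=cv2.cvtColor(s,cv2.COLOR_BGR2HSV);print(h[236:268:2,345].tolist())
T=r.sense()['eef_pos'];print(T,r.sense()['opening']);u=proj('side',T);print('TCP px',u)
cv2.imwrite('pics/p7.png',cv2.resize(s[80:290,230:430],(571,600),interpolation=2))
E
```

```text
top [([429.5, 165.9, 29.1, 22.7], 0.82)] [([362.7, 152.7, 15.7, 37.4], 0.71)]
side [([344.0, 278.8, 27.9, 51.9], 0.66)] [([338.7, 236.2, 38.7, 21.5], 0.75)]
cap [ 654.87849537 -422.70902338] -73.49845079213917 -492.09476985176735
side base [ 659.38781287 -439.30911714] -70.7707595518465 -509.078784617663
[[378.0, 247.0], [340.0, 251.0], [337.0, 240.0], [374.0, 238.0]]
redtop [378. 247.] 33.639330625012164 -299.62373641540853
redtop [340. 251.] -75.89533859662646 -297.76418920432803
redtop [337. 240.] -76.94071588018953 -255.8510948095364
redtop [374. 238.] 30.854853684426196 -264.5592295243046
[[13, 146, 223], [8, 159, 229], [1, 189, 238], [1, 189, 240], [1, 189, 240], [1, 189, 240], [1, 189, 240], [1, 192, 217], [1, 182, 129], [1, 185, 127], [1, 186, 126], [2, 182, 126], [11, 150, 185], [13, 144, 223], [13, 143, 223], [14, 144, 223]]
[513.1014064  -45.74106107  94.05220939] 0.0032117831435097845
TCP px [297.27296481 195.90857576]
```

View pics/p7.png

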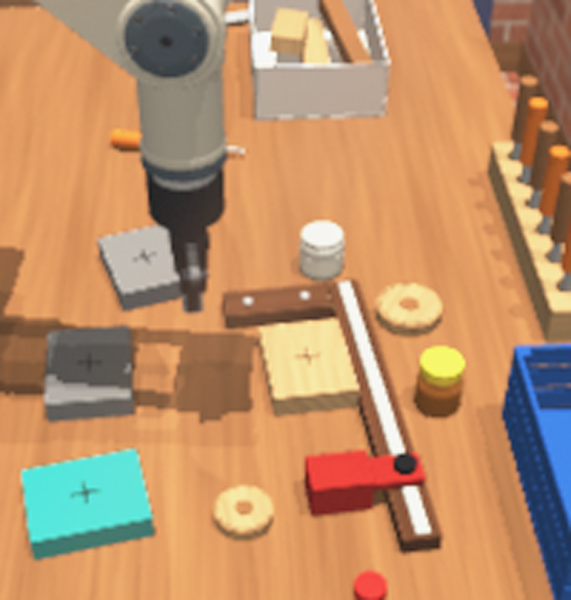

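The board lies flush on the fence, with its far edge along it from crop (345,315) to (358,400). The slide stands untouched at (340,480). The shut tip at (192,308) sits about 36 mm above the reported TCP, so I'll allow for that. Next I move outside the slide's outer face at jig (-47.5, -335).

Request:
{"method": "servo_tool", "body": {
  "deltas": [
    {"x": 151, "y": -218, "z": 0, "rx": 0, "ry": 0, "rz": 0, "gripper": -1},
    {"x": 151, "y": -218, "z": 0, "rx": 0, "ry": 0, "rz": 0, "gripper": -1},
    {"x": 151, "y": -218, "z": 0, "rx": 0, "ry": 0, "rz": 0, "gripper": -1},
    {"x": 151, "y": -218, "z": 0, "rx": 0, "ry": 0, "rz": 0, "gripper": -1},
    {"x": 151, "y": -218, "z": 0, "rx": 0, "ry": 0, "rz": 0, "gripper": -1},
    {"x": 151, "y": -218, "z": 0, "rx": 0, "ry": 0, "rz": 0, "gripper": -1},
    {"x": 151, "y": -218, "z": 0, "rx": 0, "ry": 0, "rz": 0, "gripper": -1},
    {"x": 151, "y": -218, "z": 0, "rx": 0, "ry": 0, "rz": 0, "gripper": -1}
  ]
}}

```text
clock: 10.55
eef_pos: [663.9, -263.3, 93.8]
tcp_rot: [3.14, -0.002, -3.036]
contact_force: [-0.1, 0.3, -0.7]
opening: -0.002
grasp_force: 0.0
```

```bash
python3 - <<'E'
from meas import *
C=np.array([675.9,74.4]);e=r.sense();T=e['eef_pos'];d=T[:2]-C;print(T,d@X,d@Y,e['opening'])
state();s=r.grab_frame('side');g=cv2.cvtColor(s,cv2.COLOR_BGR2GRAY)
for dz in(0,20,40): print(dz,proj('side',T+[0,0,dz]))
u,v=proj('side',T).astype(int);print(u,v);print(g[v-24:v+6,u-9:u+10:2])
E
```

```text
[ 663.94160822 -263.32036855   93.82792829] -47.62263074022855 -334.5596142800933 -0.0022304624767159847
board corners jig [[-23.0, -33.7], [-22.4, -149.3], [-92.7, -151.8], [-90.8, -33.4]] mean [-57.2 -92.1]
red bbox (337, 239, 10, 12)
0 [353.40693633 248.41777296]
20 [353.78374849 243.46493177]
40 [354.17049744 238.38148072]
353 248
[[158 166 173  81  42  37  38  55 101  90]
 [172 175 176  77  41  38  37  53 102  91]
 [171 174 176  66  42  41  39  50 101  93]
 [170 174 176  83  40  40  41  50 102  98]
 [171 174 176 132  41  39  40  51 114 105]
 [170 174 176 157  38  41  76  62 131 125]
 [171 175 174 157  38  39  83  68 137 164]
 [171 174 175 155  40  38  60  73 138 182]
 [171 174 174 154  38  36  55  84 135 161]
 [170 174 173 153  69  36  54  78 109 124]
 [171 173 174 152  89  38  43  58  73  89]
 [170 174 173 141  99  35  37  45  53  58]
 [171 173 172 135 107  35  37  45  49  82]
 [171 172 172 135 108  39  40  57  61 112]
 [144 144 135 111 106  41  41  62  75  94]
 [118  98  84  87 103  40  39  69  95  66]
 [119  81  83  88 104  40  40  72  95  78]
 [119  83  84  86 106  45  59  77  83  83]
 [111  78  81  84 100  73  79  81  82  84]
 [106  75  77  79  85  83  81  83  80  82]
 [ 90  75  75  75  78  77  77  77  79  84]
 [ 75  74  76  74  74  74  75  73  78  83]
 [ 75  74  74  74  73  74  75  74  74  79]
 [ 81  81  80  74  74  74  75  75  74  75]
 [ 84  85  82  73  75  74  75  76  76  76]
 [ 80  84  82  77  76  70  68  69  70  69]
 [ 73  74  70  70  66  63  63  62  62  60]
 [ 66  63  63  63  63  63  62  63  63  68]
 [ 62  63  63  63  63  63  63  62  66  74]
 [ 63  63  62  63  62  62  64  63  67  75]]
```

Request:
{"method": "servo_tool", "body": {
  "deltas": [
    {"x": 0, "y": 0, "z": -45, "rx": 0, "ry": 0, "rz": 0, "gripper": -1},
    {"x": 0, "y": 0, "z": -80, "rx": 0, "ry": 0, "rz": 0, "gripper": -1},
    {"x": 0, "y": 0, "z": -97, "rx": 0, "ry": 0, "rz": 0, "gripper": -1},
    {"x": 0, "y": 0, "z": -103, "rx": 0, "ry": 0, "rz": 0, "gripper": -1},
    {"x": 0, "y": 0, "z": -106, "rx": 0, "ry": 0, "rz": 0, "gripper": -1},
    {"x": 0, "y": 0, "z": -106, "rx": 0, "ry": 0, "rz": 0, "gripper": -1}
  ]
}}

```text
clock: 11.25
eef_pos: [665.9, -264.0, -9.4]
tcp_rot: [-3.141, 0.002, -3.035]
contact_force: [0.0, -0.3, 1.1]
opening: 0.003
grasp_force: 0.0
```

Request:
{"method": "servo_tool", "body": {
  "deltas": [
    {"x": -0.7, "y": 7, "z": 0, "rx": 0, "ry": 0, "rz": 0, "gripper": -1},
    {"x": -1.4, "y": 13, "z": 0, "rx": 0, "ry": 0, "rz": 0, "gripper": -1},
    {"x": -2, "y": 19, "z": 0, "rx": 0, "ry": 0, "rz": 0, "gripper": -1},
    {"x": -2.7, "y": 25, "z": 0, "rx": 0, "ry": 0, "rz": 0, "gripper": -1},
    {"x": -3.5, "y": 33, "z": 0, "rx": 0, "ry": 0, "rz": 0, "gripper": -1},
    {"x": -4.4, "y": 41, "z": 0, "rx": 0, "ry": 0, "rz": 0, "gripper": -1},
    {"x": -5.2, "y": 49, "z": 0, "rx": 0, "ry": 0, "rz": 0, "gripper": -1},
    {"x": -6, "y": 57, "z": 0, "rx": 0, "ry": 0, "rz": 0, "gripper": -1},
    {"x": -6.9, "y": 65, "z": 0, "rx": 0, "ry": 0, "rz": 0, "gripper": -1}
  ]
}}

```text
clock: 12.15
eef_pos: [658.3, -198.2, -10.5]
tcp_rot: [-3.141, 0.0, -3.035]
contact_force: [0.9, -2.2, 0.5]
opening: 0.0
grasp_force: 1.2
```

```bash
python3 - <<'E'
from meas import *
C=np.array([675.9,74.4]);e=r.sense();T=e['eef_pos'];d=T[:2]-C;print(T,d@X,d@Y,e['contact_force'])
s=state();c=blob(s,(0,150,170),(8,255,255),(320,170,70,100))
for uv in quad(c): p=onz('side',uv,45)[:2]-C;print('redtop',uv,p@X,p@Y)
E
```

```text
[ 658.2608067  -198.22324714  -10.51113486] -46.384167213289395 -269.2268282604808 [ 0.93442188 -2.1654821   0.51924186]
board corners jig [[-90.8, -33.4], [-41.3, -41.1], [-64.2, -151.8], [-94.8, -124.5]] mean [-72.8 -87.7]
red bbox (368, 228, 7, 10)
redtop [372. 228.] 34.813383491509704 -224.76698856326965
redtop [375. 236.] 35.67281537897615 -257.3848835659759
redtop [368. 237.] 14.533138767340205 -258.10526554414184
redtop [367. 236.] 12.568155877198649 -253.83528409024376
```

Request:
{"method": "servo_tool", "body": {
  "deltas": [
    {"x": -0.8, "y": 8, "z": 0, "rx": 0, "ry": 0, "rz": 0, "gripper": -1},
    {"x": -1.7, "y": 16, "z": 0, "rx": 0, "ry": 0, "rz": 0, "gripper": -1},
    {"x": -2.5, "y": 24, "z": 0, "rx": 0, "ry": 0, "rz": 0, "gripper": -1},
    {"x": -3.4, "y": 32, "z": 0, "rx": 0, "ry": 0, "rz": 0, "gripper": -1},
    {"x": -4.2, "y": 40, "z": 0, "rx": 0, "ry": 0, "rz": 0, "gripper": -1},
    {"x": -5, "y": 47, "z": 0, "rx": 0, "ry": 0, "rz": 0, "gripper": -1},
    {"x": -5.6, "y": 53, "z": 0, "rx": 0, "ry": 0, "rz": 0, "gripper": -1},
    {"x": -6.2, "y": 58, "z": 0, "rx": 0, "ry": 0, "rz": 0, "gripper": -1},
    {"x": -6.7, "y": 63, "z": 0, "rx": 0, "ry": 0, "rz": 0, "gripper": -1},
    {"x": -7.2, "y": 68, "z": 0, "rx": 0, "ry": 0, "rz": 0, "gripper": -1}
  ]
}}

```text
clock: 13.2
eef_pos: [650.8, -130.7, -10.7]
tcp_rot: [-3.141, -0.0, -3.035]
contact_force: [1.5, -2.7, -1.5]
opening: -0.002
grasp_force: 1.5
```

```bash
python3 - <<'E'
from meas import *
C=np.array([675.9,74.4]);e=r.sense();T=e['eef_pos'];d=T[:2]-C;print(T,d@X,d@Y,e['contact_force'])
b=board(r.grab_frame('top'));q=b[0]-C;print('top',q@X,q@Y,b[1]-YAW,b[2])
s=r.grab_frame('side');c=blob(s,(17,35,195),(32,125,255),(300,165,75,65))
for uv in quad(c): p=onz('side',uv,30)[:2]-C;print('board',uv,p@X,p@Y)
E
```

```text
[ 650.82385385 -130.65860734  -10.65428908] -46.630930782223444 -201.25456974909892 [ 1.51185381 -2.65790432 -1.50510635]
top -46.17348924994981 -67.10998019891302 -1.5863473178261915 [np.float64(87.09792825967946), np.float64(90.43805749197644)]
board [331. 191.] -55.30467791415737 -23.521742475198227
board [334. 205.] -57.13419540146682 -92.90344941394184
board [323. 204.] -91.61862576262975 -82.75806151903187
board [321. 192.] -89.35290499666165 -23.380863326578517
```

Request:
{"method": "servo_tool", "body": {
  "deltas": [
    {"x": -0.5, "y": 5, "z": 0, "rx": 0, "ry": 0, "rz": 0, "gripper": -1},
    {"x": -1, "y": 9, "z": 0, "rx": 0, "ry": 0, "rz": 0, "gripper": -1},
    {"x": -1.3, "y": 12, "z": 0, "rx": 0, "ry": 0, "rz": 0, "gripper": -1},
    {"x": -1.6, "y": 15, "z": 0, "rx": 0, "ry": 0, "rz": 0, "gripper": -1},
    {"x": -1.8, "y": 17, "z": 0, "rx": 0, "ry": 0, "rz": 0, "gripper": -1}
  ]
}}

```text
clock: 13.8
eef_pos: [648.8, -113.6, -10.7]
tcp_rot: [3.142, -0.001, -3.035]
contact_force: [-0.4, -3.1, -0.2]
opening: 0.001
grasp_force: 1.5
```

Request:
{"method": "servo_tool", "body": {
  "deltas": [
    {"x": -0.1, "y": 1.3, "z": 0, "rx": 0, "ry": 0, "rz": 0, "gripper": -1},
    {"x": -0.2, "y": 2.5, "z": 0, "rx": 0, "ry": 0, "rz": 0, "gripper": -1},
    {"x": -0.2, "y": 2.5, "z": 0, "rx": 0, "ry": 0, "rz": 0, "gripper": -1}
  ]
}}

```text
clock: 14.1
eef_pos: [648.6, -111.2, -10.7]
tcp_rot: [3.141, -0.001, -3.035]
contact_force: [-1.0, -1.5, 0.4]
opening: -0.002
grasp_force: 0.8
```

Request:
{"method": "servo_tool", "body": {
  "deltas": [
    {"x": -0.1, "y": 1.2, "z": 0, "rx": 0, "ry": 0, "rz": 0, "gripper": -1},
    {"x": -0.2, "y": 2, "z": 0, "rx": 0, "ry": 0, "rz": 0, "gripper": -1},
    {"x": -0.2, "y": 2, "z": 0, "rx": 0, "ry": 0, "rz": 0, "gripper": -1}
  ]
}}

```text
clock: 14.4
eef_pos: [648.5, -109.3, -10.7]
tcp_rot: [3.142, -0.0, -3.035]
contact_force: [-1.0, -2.8, -0.3]
opening: 0.003
grasp_force: 1.1
```

Request:
{"method": "servo_tool", "body": {
  "deltas": [
    {"x": -0.1, "y": 1, "z": 0, "rx": 0, "ry": 0, "rz": 0, "gripper": -1},
    {"x": -0.2, "y": 1.5, "z": 0, "rx": 0, "ry": 0, "rz": 0, "gripper": -1},
    {"x": -0.2, "y": 1.5, "z": 0, "rx": 0, "ry": 0, "rz": 0, "gripper": -1}
  ]
}}

```text
clock: 14.7
eef_pos: [648.4, -107.7, -10.7]
tcp_rot: [3.142, -0.0, -3.035]
contact_force: [-2.0, -1.8, -0.5]
opening: 0.003
grasp_force: 1.0
```

Request:
{"method": "servo_tool", "body": {
  "deltas": [
    {"x": -0.1, "y": 1, "z": 0, "rx": 0, "ry": 0, "rz": 0, "gripper": -1},
    {"x": -0.2, "y": 2, "z": 0, "rx": 0, "ry": 0, "rz": 0, "gripper": -1},
    {"x": -0.2, "y": 2, "z": 0, "rx": 0, "ry": 0, "rz": 0, "gripper": -1}
  ]
}}

```text
clock: 15.0
eef_pos: [648.4, -107.3, -10.6]
tcp_rot: [-3.14, 0.0, -3.035]
contact_force: [-1.0, -9.7, -1.1]
opening: -0.001
grasp_force: 5.1
```

Request:
{"method": "servo_tool", "body": {
  "deltas": [
    {"x": -0.1, "y": 1, "z": 0, "rx": 0, "ry": 0, "rz": 0, "gripper": -1},
    {"x": -0.2, "y": 1.5, "z": 0, "rx": 0, "ry": 0, "rz": 0, "gripper": -1},
    {"x": -0.2, "y": 1.5, "z": 0, "rx": 0, "ry": 0, "rz": 0, "gripper": -1}
  ]
}}

```text
clock: 15.3
eef_pos: [648.5, -107.2, -10.6]
tcp_rot: [-3.138, 0.001, -3.035]
contact_force: [-2.2, -17.6, -2.3]
opening: -0.003
grasp_force: 8.6
```

```bash
python3 - <<'E'
from meas import *
C=np.array([675.9,74.4]);e=r.sense();T=e['eef_pos'];d=T[:2]-C;print(T,d@X,d@Y,e['contact_force'])
s=r.grab_frame('side');c=blob(s,(17,35,195),(32,125,255),(300,165,75,65))
for uv in quad(c): p=onz('side',uv,30)[:2]-C;print('board',uv,p@X,p@Y)
E
```

```text
[ 648.46727943 -107.20520656  -10.57837825] -46.49287082561511 -177.68347748052878 [ -2.22950028 -17.63281612  -2.31259732]
board [320. 188.] -89.68239708238141 -2.4879870032629374
board [329. 187.] -58.60315835090688 -2.0513719217060005
board [335. 201.] -50.6190729006855 -74.57139496572093
board [322. 199.] -91.2358818972878 -58.42373664062214
```

The stop is firm at 17 N, with the board's end at jig y about -2 mm in the side view. I'll retreat.

Request:
{"method": "servo_tool", "body": {
  "deltas": [
    {"x": 0, "y": 0, "z": 0, "rx": 0, "ry": 0, "rz": 0, "gripper": -1},
    {"x": 0.6, "y": -6, "z": 0, "rx": 0, "ry": 0, "rz": 0, "gripper": -1},
    {"x": 3, "y": -25, "z": 0, "rx": 0, "ry": 0, "rz": 0, "gripper": -1},
    {"x": 5, "y": -50, "z": 10, "rx": 0, "ry": 0, "rz": 0, "gripper": -1},
    {"x": 5, "y": -55, "z": 55, "rx": 0, "ry": 0, "rz": 0, "gripper": -1},
    {"x": 5, "y": -55, "z": 105, "rx": 0, "ry": 0, "rz": 0, "gripper": -1},
    {"x": 5, "y": -55, "z": 150, "rx": 0, "ry": 0, "rz": 0, "gripper": -1},
    {"x": -40, "y": -55, "z": 170, "rx": 0, "ry": 0, "rz": 0, "gripper": -1},
    {"x": -90, "y": -55, "z": 170, "rx": 0, "ry": 0, "rz": 0, "gripper": -1},
    {"x": -140, "y": -55, "z": 170, "rx": 0, "ry": 0, "rz": 0, "gripper": -1}
  ]
}}

```text
clock: 16.35
eef_pos: [507.5, -159.9, 160.5]
tcp_rot: [-3.141, 0.003, -3.035]
contact_force: [-1.1, 0.3, 0.5]
opening: -0.002
grasp_force: 0.0
```

Request:
{"method": "servo_tool", "body": {
  "deltas": [
    {"x": -50, "y": -50, "z": 0, "rx": 0, "ry": 0, "rz": 0, "gripper": -1},
    {"x": -100, "y": -50, "z": 0, "rx": 0, "ry": 0, "rz": 0, "gripper": -1},
    {"x": -120, "y": -100, "z": 0, "rx": 0, "ry": 0, "rz": 0, "gripper": -1},
    {"x": -120, "y": -150, "z": 0, "rx": 0, "ry": 0, "rz": 0, "gripper": -1},
    {"x": -120, "y": -150, "z": 0, "rx": 0, "ry": 0, "rz": 0, "gripper": -1}
  ]
}}

```text
clock: 16.85
eef_pos: [387.7, -313.9, 160.4]
tcp_rot: [-3.139, 0.002, -3.038]
contact_force: [0.8, -0.0, -0.1]
opening: -0.003
grasp_force: 0.0
```

```bash
python3 - <<'E'
from meas import *
C=np.array([675.9,74.4]);e=r.sense();print(e['eef_pos'],e['contact_force'],e['clock'])
t=r.grab_frame('top')
b=board(t);q=b[0]-C;print('top',q@X,q@Y,b[1]-YAW,b[2])
s=r.grab_frame('side');c=blob(s,(17,35,195),(32,125,255),(300,165,75,65))
for uv in quad(c): p=onz('side',uv,30)[:2]-C;print('board',uv,p@X,p@Y)
c=blob(s,(0,170,190),(8,255,255),(320,170,70,100))
for uv in quad(c): p=onz('side',uv,45)[:2]-C;print('redtop',uv,p@X,p@Y)
E
```

```text
[ 387.71591401 -313.93003097  160.4490858 ] [ 0.8481945  -0.01017293 -0.07882127] 16.85
top -46.93364382417311 -59.96993698919086 0.002256476009126457 [np.float64(93.75868374372472), np.float64(121.1100894335932)]
board [346. 185.] 0.6595501164806122 -0.6429116895406579
board [352. 207.] -1.5212945612824615 -111.03391151400153
board [325. 212.] -90.95330265252775 -120.50413988894601
board [320. 188.] -89.68239708238141 -2.4879870032629374
redtop [367. 215.] 32.95576235126209 -168.6846228805137
redtop [332. 218.] -76.1824959873203 -165.05069965904553
redtop [330. 209.] -75.70446491106205 -124.75375321898285
redtop [365. 208.] 34.05393436196879 -137.1499193144433
```

The top view puts the board at jig (-46.9, -60.0) mm, 0.002 rad off parallel. The slide's outer face is at -165 mm, so it is snug. I'll hand it in.

```bash
python3 -c "
from rig import r
print(r.sign_off())"
```

```text
the job is handed in; nothing more can be done
None
```

Job handed in at about 17 s on the robot clock: the board is flush on the fence and against the end stop, measured at jig (-46.9, -60.0) mm, and the slide is snug; no bystander was touched, and the verdict itself wasn't shown.

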